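Ready the nut driver over the bolt

ROBOT

A 6-joint arm with a two-finger parallel gripper is mounted at the origin on the work surface. World frame = base frame: x ahead of the robot, y to its left, z up, the work surface at z = 0. Lengths are in m, angles in rad, forces in N, time in s.
With the tool pointing down it reaches from about 0.4 to 0.925 m from the base axis. Payload 12.5 kg.
Tool frame: the origin (TCP) lies at the very end of the fingers, on their centre line; the grasp point (between the pads) lies 19 mm behind it (r.tcp_to_grasp is the distance from the TCP to the grasp point, in m); z points along the fingers, y is the line along which they close (so a half turn about z gives the same grasp; the last joint's range is limited). The gripper opens to 95 mm and grips with 3 to 60 N. Pads are 20 mm wide; open, the fingers measure 119 mm over their backs; the gripper's body (75 mm by 180 mm) begins 59 mm behind the grasp point.
Start: joints at [1.022, 0.491, 1.559, -0, 1.092, -0.106], TCP at [0.268, 0.565, 0.215] pointing down, gripper open.
Joint ranges: [-3.1, 3.1], [-0.84, 2.19], [0.05, 2.79], [-1.13, 4.28], [0.06, 2.93], [-2.69, 2.69]. Speed limits (rad/s): [2.22, 2.22, 2.79, 3.14, 3.14, 3.14].

INTERFACE

Orientations are given as a 3x3 rotation matrix whose columns are the frame's x, y, z axes.
In Python, from rig import r, imaging gives the robot as it stands.
- The arm moves only by the tool jog_arm, never from a script. Its arguments are lists of equal length, an entry for each row: "slide": the shift along the tool's x, y, z normalised to -1 to 1, where 1 is 100 cm, a list of three; "rot": the turn, a rotation vector about the tool's x, y, z normalised to -1 to 1, where 1 is 120 degrees, a list of three; "hand": the gripper command: -1 is fully open, 1 is shut, values between are in proportion. In form: {"slide": [[tx, ty, tz], ...], "rot": [[rx, ry, rz], ...], "hand": [hand, ...]}. A call has 1 to 8 rows; each row is the pose to reach, as a shift and turn from the pose commanded when the call began, along the tool's axes at that moment; what a row does not reach only later rows make up. A row lasts 1/10 s, in which the tool goes at most 50 mm and 8.59 degrees, less where a joint would pass 70% of its speed; a pose out of reach is approached as far as the arm can. A call with a number of a shift or a turn outside -1 to 1 is refused whole. A call with a gripper value outside its range is refused whole. The fingers move at their own pace and stop on an object; "newtons" is the grip in N (left out, the last holds). Time passes only in rows, so rows that repeat a pose let the fingers close. It gives the time, the measured TCP pose, the force, the opening and the grip force at its end, in the units of the state.
- r.read_state(): the state, without advancing time (a new reading comes with each control period).
- imaging.snapshot(name): name is "side" or "top"; returns a dict with "pixels" (384x512x3 uint8, red, green, blue), "z_map" (384x512 float32, m along the optical axis (not along the pixel's ray), 0 where there is no reading), "fovy" (degrees; the focal length in pixels is half the picture's height over the tangent of half this angle, whatever the lens; pixels are square), "cx", "cy" (the principal point, pixels), "world_from_camera" (4x4, takes a point from camera to world coordinates). Camera axes: x right, y down, z forward; pixel columns grow to the right and rows downward; lengths in m; the calibration is good to about 2 mm. A picture is of the moment at which its call begins.
- r.hand_in(): hands the job in; it is judged then, once.
Trained networks look in the newest picture that a camera, given by its name, has taken for a name from the list of things; names that differ only in an ending like _2 or _b are one class to them, and where a whole thing is asked for, a point or a joint stands for the part that bears it (a point fixed in the world has none). Each returns a list of dicts, best first, with "conf" (0 to 1); they miss things now and then, are a little off and sometimes report something else, mostly with a low value. They report only what shows in the picture. A call takes as long as a camera call. They do not tell look-alikes from the thing itself.
- imaging.masks_of(camera, target): "mask" (384x512 bool, what is visible of it) and "box" ([left, top, right, bottom] in pixels, round what is visible of it).
The state is a dict: "clock": time; "q": joint angles; "joint_vel": joint speeds; "effort": joint torques, N m; "position": TCP position; "tool_rot": TCP orientation; "force": force on the tool from outside, world axes, zero at the start; "wrist_torque": the same for the moment, N m; "grip_width": finger opening in m; "finger_force": force on a finger pad.
Only numpy, scipy, OpenCV 4.12 (cv2) and the standard library are available. Lean on these libraries where they do the work, as an engineer would, in place of code of your own. Each camera call takes 0.05 s, during which the arm holds its last target. There are 200 camera calls.

TASK

Draw the orange-handled nut driver out of its slanted rack, leaving the other two drivers in their holes. Turn it upright with the socket down and bring it straight over the head of the bolt that stands in the clamped timber, centred on it, with the socket about 3 cm above the bolt head, never knocking against bolt, timber or vice. Finish while still holding it there, steady, in the gripper: do not put it down or let go.

Things in the scene. Friction and masses are not known exactly. Their poses are not given: they have to be found in the camera images.
- driver_orange: Nut driver, orange round handle, 0.13-0.25 kg, 162 mm long. Origin: centre of its socket (lower) end face; +z runs along it to the handle's end. z 0-75 mm: steel shank 20 mm thick; 75-162: handle 33 mm thick. Starts in any one of the rack's bores, shoulder (z=75) on the sloping face, whole handle out, +z leaning about 37 deg (a little loose in its bore) from vertical. Draw it along +z: 75 mm frees it.
- driver_orange_handle (a point): Point on the orange driver's axis at z = 137 mm from the socket end, 25 mm below the handle's end: a good place to grip.
- driver_blue: The same nut driver with a blue handle, in another bore of the rack; leave it there. Origin and axes as for the orange one.
- driver_grey: The same nut driver with a grey handle, in another bore of the rack; leave it there. Origin and axes as for the orange one.
- rack: Fixed wooden rack, 250 mm wide (y), 130 deep (x -77 to +53), 100 high. Origin: centre of underside, on the table. A slab 60 mm thick, tilted 34 deg, has three 23 mm square through bores 75 mm apart along y (-75, 0, 75), running along (-0.56, 0, 0.83) of its frame, square to its sloping face (middle 84 mm high). Handles lean to its -x, roughly towards the robot.
- vice: Fixed blue machine vice lying on the table, 200 mm (x) by 130 mm (y), jaws up to 63 mm high, a screw with a cross-bar reaching 138 mm towards its -x, at 40 mm height. Origin: centre of its underside.
- timber: Fixed dark brown timber, 44 mm (x) by 180 mm (y) by 60 mm high, clamped between the vice's jaws, its top 78 mm above the table. Origin: centre of its underside, 18 mm above the table. A brass-coloured bolt with a washer stands upright in the middle of its top.
- bolt_top (a point): Centre of the top of the bolt's hexagonal head, 20 mm across, 100 mm above the table; the head stands 22 mm above the timber's top.
Mind the look-alikes: they are no part of the job. Several things have the shape of the driver_orange; the one meant has the colours described above.

How it is judged:
On the way:
1. the gripper has drawn the orange driver wholly out of the rack (height (world z) of driver_orange above 0.105 m and contact force between the fingers and driver_orange above 1 N and contact force between driver_orange and rack below 0.1 N), for 0.2 s.
At the end, for the whole second after the job is handed in: The orange driver is held still in the gripper alone, upright with its socket down (within 8 degrees), the socket's centre within 12 mm sideways of the bolt head's centre and 10 to 60 mm above its top; the blue and grey drivers are still in their bores (moved less than 15 mm) (angle between driver_orange's own z axis and vertical below 0.14 rad and horizontal distance between driver_orange and bolt_top below 0.012 m and z of driver_orange in the frame of bolt_top between 0.01 and 0.06 m and contact force between the fingers and driver_orange above 1 N and contact force between driver_orange and timber below 0.1 N and contact force between driver_orange and vice below 0.1 N and contact force between driver_orange and rack below 0.1 N and linear speed of driver_orange below 0.03 m/s and distance of each of driver_blue, driver_grey from where it was at the start of the episode below 0.015 m); the arm keeps its last pose, push and grip.
It fails at once if the orange driver is knocked against the bolt, timber or vice (over 3 N) (contact force between driver_orange and timber above 3 N or contact force between driver_orange and vice above 3 N).
It fails at once if another driver is pulled from its bore (moved more than 30 mm) (distance of any of driver_blue, driver_grey from where it was at the start of the episode above 0.03 m).
It also fails if it takes over 64 s, if anything falls off the work surface, if the arm or the gripper's body presses on something with over 40 N, if the wrist force passes 120 N, or if a joint passes its speed limit or range.

## Working session

There is one attempt and no reset: what is moved stays moved. The work goes in short steps, Python scripts to look and compute and a tool call to move; the robot and the scene stay as the last step left them, time stands still between calls to the robot, and variables do not carry over. Pictures are saved under pics/ and viewed, at most 10 in all, crops included, and the job is handed in when it is done.

Besides the shell and the picture viewer there is one more tool, called as a command line: name --argument value ..., lists and objects as JSON in quotes. jog_arm: Moves the arm, as the interface text tells. Its arguments: {"type":"object","properties":{"slide":{"type":"array","items":{"type":"array","items":{"type":"number"}}},"rot":{"type":"array","items":{"type":"array","items":{"type":"number"}}},"hand":{"type":"array","items":{"type":"number"}},"newtons":{"type":"number"}},"required":["slide","rot","hand"]}

```bash
mkdir -p pics; cat > h.py <<'E'
import numpy as np,cv2
from rig import r,imaging
def snap(n):
    s=imaging.snapshot(n); return s
def pts(s,m=None):
    h,w=s['z_map'].shape; f=h/2/np.tan(np.radians(s['fovy'])/2)
    v,u=np.mgrid[:h,:w]; z=s['z_map']
    P=np.stack([(u-s['cx'])/f*z,(v-s['cy'])/f*z,z],-1)
    T=s['world_from_camera']; W=P@T[:3,:3].T+T[:3,3]
    return W if m is None else W[m&(z>0)]
def save(s,n): cv2.imwrite('pics/'+n,s['pixels'][:,:,::-1])
E
python3 - <<'E'
from h import *
S={n:snap(n) for n in('side','top')}
cv2.imwrite('pics/a.png',cv2.resize(np.hstack([S['side']['pixels'],S['top']['pixels']])[:,:,::-1],(800,300),interpolation=cv2.INTER_AREA))
for n in S:
    for t in ['driver_orange','driver_blue','driver_grey','rack','bolt_top','timber','vice']:
        for d in imaging.masks_of(n,t)[:4]:
            p=pts(S[n],d['mask']); c=S[n]['pixels'][d['mask']].mean(0).round()
            print(n,t,round(d['conf'],2),d['box'],p.mean(0).round(3),p.max(0).round(3),c)
print(S['top']['world_from_camera'],S['side']['world_from_camera'],r.read_state()['clock'])
E
```

```text
side driver_orange 0.87 [179.2, 178.6, 205.0, 213.0] [0.441 0.115 0.02 ] [0.474 0.241 0.032] [164. 162. 156.]
side driver_orange 0.82 [134.8, 222.8, 197.9, 253.6] [ 0.374 -0.089  0.022] [ 0.453 -0.026  0.033] [166. 167. 164.]
side driver_orange 0.59 [236.4, 139.5, 263.9, 161.2] [0.604 0.181 0.135] [0.644 0.2   0.159] [144.  75.  30.]
side driver_blue 0.5 [237.4, 131.5, 258.0, 150.9] [0.596 0.256 0.139] [0.636 0.274 0.158] [ 24.  52. 111.]
side driver_grey 0.68 [244.6, 150.0, 270.1, 179.9] [0.614 0.105 0.12 ] [0.651 0.127 0.16 ] [65. 64. 67.]
side rack 0.64 [241.3, 143.1, 294.5, 209.6] [0.656 0.137 0.043] [0.729 0.524 0.1  ] [120.  88.  58.]
side bolt_top 0.61 [255.6, 231.6, 282.9, 310.8] [ 0.609 -0.272  0.068] [ 0.652 -0.086  0.1  ] [74. 49. 32.]
side timber 0.71 [254.7, 230.3, 283.4, 308.2] [ 0.608 -0.271  0.068] [ 0.635 -0.09   0.1  ] [74. 49. 32.]
side vice 0.69 [201.6, 248.0, 321.7, 311.7] [ 0.597 -0.268  0.034] [ 0.718 -0.122  0.078] [ 51.  80. 128.]
side vice 0.66 [234.1, 131.7, 262.0, 151.5] [0.602 0.292 0.119] [0.663 0.566 0.16 ] [ 51.  62. 100.]
top driver_orange 0.88 [172.0
[... 761 characters left out ...]
, 387.8, 197.4] [ 0.608 -0.231  0.077] [ 0.632 -0.145  0.105] [85. 57. 34.]
top timber 0.67 [313.3, 183.2, 388.4, 201.1] [ 0.608 -0.233  0.077] [ 0.631 -0.145  0.105] [85. 57. 35.]
top vice 0.61 [325.7, 153.0, 378.8, 243.2] [ 0.598 -0.239  0.038] [ 0.715 -0.177  0.08 ] [ 54.  87. 133.]
[[-0.02042702 -0.99566724  0.09071646  0.51210408]
 [-0.99952562  0.0182455  -0.02481222  0.01630069]
 [ 0.02304954 -0.09118027 -0.99556762  1.12891609]
 [ 0.          0.          0.          1.        ]] [[ 0.99556621 -0.0280184   0.08979363  0.50888653]
 [-0.09172015 -0.50090675  0.86062758 -0.90125661]
 [ 0.02086483 -0.86504762 -0.50125569  0.61149983]
 [ 0.          0.          0.          1.        ]] 0.8
```

View pics/a.png

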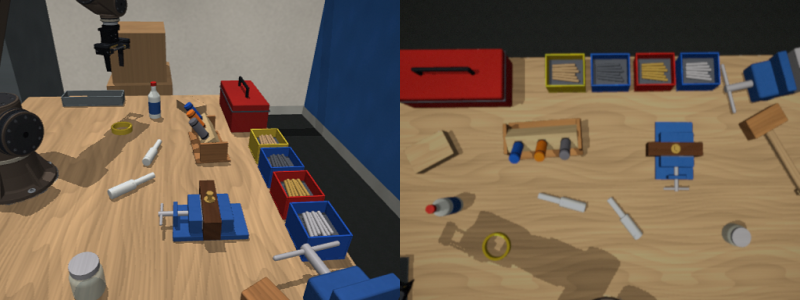

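The top picture shows the rack at about (180,180), with blue, orange and grey handles at about (147,197), (180,191) and (212,191). The timber and bolt are at about (352,191). Driver-shaped things are the two white ones lying at (207,261) and (287,284), plus the blue, orange and grey ones in the rack. Only the one at (180,191) has an orange handle. I'll confirm it in a crop and fit its axis.

```bash
cat > m.py <<'E'
from h import *
from scipy.optimize import least_squares
def meas(S,verbose=True):
    P=[];B=[];W=[]
    for n in S:
        hsv=cv2.cvtColor(S[n]['pixels'],cv2.COLOR_RGB2HSV); p=pts(S[n]); 
        d=np.array([-.56,0,.83]); 
        ok=S[n]['z_map']>0
        box=ok&(abs(p[...,0]-.6)<.08)&(abs(p[...,1]-.19)<.055)&(p[...,2]>.08)&(p[...,2]<.19)
        m=box&(hsv[...,0]<16)&(hsv[...,1]>190)&(hsv[...,2]>50)
        m=cv2.erode(m.astype(np.uint8),np.ones((2,2)))>0
        P.append(p[m]); 
        b=ok&(abs(p[...,0]-.61)<.05)&(abs(p[...,1]+.235)<.04)&(p[...,2]>.093)&(p[...,2]<.115)
        B.append(p[b])
        print(n,len(p[m]),'bolt',b.sum(),np.median(p[b],0).round(4),p[b].min(0).round(3),p[b].max(0).round(3))
    return P,B
def fit(P):
    a0=np.array([-.6,0,.8])
    def res(x):
        a=np.array([x[2],x[3],1]);a/=np.linalg.norm(a)
        c=np.array([x[0],x[1],.135]); q=P-c
        return np.linalg.norm(q-np.outer(q@a,a),axis=1)-.0165
    s=least_squares(res,[.606,.185,-.75,0],loss='soft_l1',f_scale=.002)
    a=np.array([s.x[2],s.x[3],1]);a/=np.linalg.norm(a);c=np.array([s.x[0],s.x[1],.135])
    t=(P-c)@a
    print('axis',a.round(4),'c',c.round(4),'t',np.percentile(t,[0,2,98,100]).round(4),'rms',np.sqrt(np.mean(s.fun**2)),'yaw',np.degrees(np.arctan2(-a[1],-a[0])),'tilt',np.degrees(np.arccos(a[2])))
    return c,a,t
E
python3 - <<'E'
from m import *
S={n:snap(n) for n in('side','top')}
P,B=meas(S)
for X in (P[0],P[1],np.vstack(P)): 
    c,a,t=fit(X); print('end',c+a*np.percentile(t,98))
a=cv2.resize(S['top']['pixels'][140:220,120:250],None,fx=3,fy=3,interpolation=2)
b=cv2.resize(S['side']['pixels'][120:200,220:310],None,fx=3,fy=3,interpolation=2)
b=np.hstack([a,b]);cv2.imwrite('pics/b.png',b[:,:,::-1])
for n,g in(('top',((.55,.65),(-.28,-.19))),):
    pass
E
```

```text
side 77 bolt 55 [ 0.6106 -0.2408  0.0976] [ 0.601 -0.247  0.093] [ 0.62  -0.227  0.101]
top 151 bolt 42 [ 0.6097 -0.2348  0.0994] [ 0.6   -0.242  0.095] [ 0.618 -0.227  0.104]
axis [-0.528   0.2083  0.8233] c [0.5949 0.1901 0.135 ] t [-0.0539 -0.0493  0.0187  0.0195] rms 0.003110943899862275 yaw -21.527152658887818 tilt 34.5796979199089
end [0.58506718 0.19397782 0.15035646]
axis [-0.5901 -0.039   0.8064] c [0.5963 0.1928 0.135 ] t [-0.0516 -0.0472  0.0169  0.0216] rms 0.000856225294607545 yaw 3.785355771087281 tilt 36.25637223131337
end [0.58635256 0.19216614 0.14859144]
axis [-0.5875 -0.0238  0.8089] c [0.5964 0.1928 0.135 ] t [-0.0532 -0.0476  0.021   0.0216] rms 0.0021789618346701374 yaw 2.3154093509651306 tilt 36.01259101962917
end [0.58404176 0.19227556 0.15200065]
```

View pics/b.png

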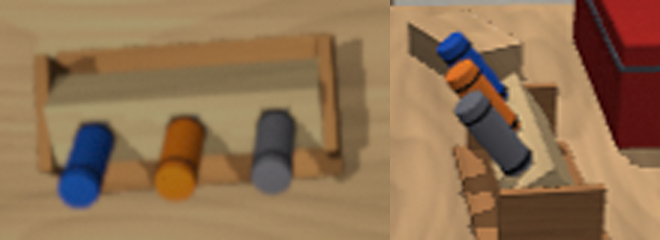

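The crop confirms it: orange is the middle driver, with blue and grey on either side. I'll grip it coaxially, with the tool z axis along −axis and the fingers closing horizontally, opened to only about 60 mm so they clear the neighbours.

```bash
cat > g.py <<'E'
from h import *
from scipy.spatial.transform import Rotation as R
A=np.array([-.597,-.033,.80]);A/=np.linalg.norm(A)
G=np.array([.598,.193,.1325])
def frame(z,yref):
    z=z/np.linalg.norm(z); y=yref-z*(yref@z); y/=np.linalg.norm(y)
    return np.column_stack([np.cross(y,z),y,z])
def rel(p,M,p0,R0):
    s=R0.T@(p-p0); w=R.from_matrix(R0.T@M).as_rotvec(degrees=True)/120
    print('slide',s.round(4),'rot',w.round(4))
def st():
    s=r.read_state(); return np.array(s['position']),np.array(s['tool_rot']),s
E
python3 - <<'E'
from g import *
p,R0,s=st(); print(p.round(4),R0.round(3),s['clock'],s['grip_width'])
h=np.cross(A,[0,0,1]);h/=np.linalg.norm(h)
if h@R0[:,1]<0:h=-h
M=frame(-A,h); print(M.round(3))
up=p+[0,0,.18]; rel(up,R0,p,R0)
rel(G+A*.13-A*r.tcp_to_grasp,M,p,R0)
S=snap('top'); Q=pts(S); 
print('tall', [ (Q[(Q[...,1]>a)&(Q[...,1]<a+.06)&(abs(Q[...,0]-.45)<.16)][:,2].max().round(3)) for a in np.arange(.2,.6,.06)])
E
```

```text
[0.2678 0.5648 0.2147] [[-0.904  0.428  0.   ]
 [ 0.428  0.904  0.   ]
 [ 0.     0.    -1.   ]] 0.9 0.09522080047579612
[[-0.8   -0.055  0.598]
 [-0.044  0.998  0.033]
 [-0.599  0.    -0.801]]
slide [ 0.    0.   -0.18] rot [0. 0. 0.]
slide [-0.3992 -0.2262 -0.0069] rot [-0.0762 -0.3    -0.2295]
tall [np.float64(0.161), np.float64(0.165), np.float64(0.028), np.float64(0.03), np.float64(0.175), np.float64(0.174), np.float64(0.052)]
```

jog_arm --slide '[[0,0,-0.05],[0,0,-0.1],[0,0,-0.12],[-0.4,-0.226,-0.12],[-0.4,-0.226,-0.12],[-0.4,-0.226,-0.12],[-0.4,-0.226,-0.12],[-0.4,-0.226,-0.12]]' --rot '[[0,0,0],[0,0,0],[0,0,0],[-0.0762,-0.3,-0.2295],[-0.0762,-0.3,-0.2295],[-0.0762,-0.3,-0.2295],[-0.0762,-0.3,-0.2295],[-0.0762,-0.3,-0.2295]]' --hand '[-0.26,-0.26,-0.26,-0.26,-0.26,-0.26,-0.26,-0.26]' --newtons 45

```text
clock: 1.75
position: [0.4121, 0.3593, 0.3353]
tool_rot: [[-0.824, -0.026, 0.566], [-0.016, 1.0, 0.023], [-0.566, 0.01, -0.824]]
force: [2.8, -0.1, 0.1]
grip_width: 0.06
finger_force: 0.0
```

```bash
python3 - <<'E'
from g import *
p,R0,s=st(); print(p.round(4),R0.round(3),s['clock'],s['grip_width'],np.array(s['q']).round(2))
M=frame(-A,np.array([-.055,.998,0]))
rel(G+A*.13-A*r.tcp_to_grasp,M,p,R0)
E
```

```text
[0.4121 0.3593 0.3353] [[-0.824 -0.026  0.566]
 [-0.016  1.     0.023]
 [-0.566  0.01  -0.824]] 1.75 0.059997462505923346 [ 0.79  0.14  1.88 -0.6   0.75 -0.43]
slide [-0.0312 -0.1742  0.1574] rot [-0.0043 -0.0189 -0.0138]
```

jog_arm --slide '[[-0.031,-0.174,0.12],[-0.031,-0.174,0.12],[-0.031,-0.174,0.12],[-0.031,-0.174,0.12],[-0.031,-0.174,0.12],[-0.031,-0.174,0.157],[-0.031,-0.174,0.157],[-0.031,-0.174,0.157]]' --rot '[[-0.004,-0.019,-0.014],[-0.004,-0.019,-0.014],[-0.004,-0.019,-0.014],[-0.004,-0.019,-0.014],[-0.004,-0.019,-0.014],[-0.004,-0.019,-0.014],[-0.004,-0.019,-0.014],[-0.004,-0.019,-0.014]]' --hand '[-0.26,-0.26,-0.26,-0.26,-0.26,-0.26,-0.26,-0.26]'

```text
clock: 2.55
position: [0.529, 0.1898, 0.2202]
tool_rot: [[-0.804, -0.049, 0.593], [-0.04, 0.999, 0.029], [-0.594, -0.0, -0.805]]
force: [0.5, 0.5, 0.7]
grip_width: 0.0601
finger_force: 0.0
```

```bash
python3 - <<'E'
from m import *
from g import *
p,R0,s=st(); print(p.round(4),s['clock'],np.array(s['q']).round(2))
M=frame(-A,np.array([-.055,.998,0]))
rel(G+A*.04-A*r.tcp_to_grasp,M,p,R0)
rel(G-A*r.tcp_to_grasp,M,p,R0)
S={n:snap(n) for n in('side','top')}
P,B=meas(S); fit(P[1])
a=cv2.resize(S['top']['pixels'][130:260,100:280],None,fx=2,fy=2,interpolation=2)
b=cv2.resize(S['side']['pixels'][70:200,190:310],None,fx=2,fy=2,interpolation=2)
cv2.imwrite('pics/c.png',np.hstack([a,b])[:,:,::-1])
E
```

```text
[0.529  0.1898 0.2202] 2.55 [ 0.3   0.26  2.11 -0.78  0.21 -0.6 ]
slide [-0.0034 -0.0003  0.0904] rot [-0.0018 -0.0029 -0.0021]
slide [-3.600e-03 -1.000e-04  1.304e-01] rot [-0.0018 -0.0029 -0.0021]
side 77 bolt 54 [ 0.6105 -0.2397  0.0981] [ 0.601 -0.247  0.093] [ 0.62  -0.229  0.101]
top 147 bolt 42 [ 0.6097 -0.2345  0.0998] [ 0.6   -0.243  0.095] [ 0.618 -0.227  0.105]
axis [-0.5924 -0.0272  0.8052] c [0.596  0.1929 0.135 ] t [-0.0501 -0.0477  0.0153  0.0178] rms 0.0008051945886268318 yaw 2.628731472101753 tilt 36.3739206590863
```

View pics/c.png

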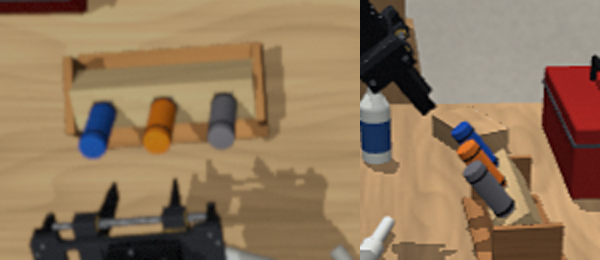

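The fingers (tips at about (112,185) and (175,185) in the crop) straddle the orange handle's line, and the side view shows them lined up with it. Advancing.

jog_arm --slide '[[-0.0035,0,0.02],[-0.0035,0,0.05],[-0.0035,0,0.075],[-0.0035,0,0.095],[-0.0035,0,0.115],[-0.0035,0,0.128],[-0.0035,0,0.128],[-0.0035,0,0.128]]' --rot '[[-0.002,-0.003,-0.002],[-0.002,-0.003,-0.002],[-0.002,-0.003,-0.002],[-0.002,-0.003,-0.002],[-0.002,-0.003,-0.002],[-0.002,-0.003,-0.002],[-0.002,-0.003,-0.002],[-0.002,-0.003,-0.002]]' --hand '[-0.26,-0.26,-0.26,-0.26,-0.26,-0.26,-0.26,-0.26]'

```text
clock: 3.45
position: [0.6168, 0.1952, 0.1377]
tool_rot: [[-0.818, -0.059, 0.572], [-0.045, 0.998, 0.039], [-0.573, 0.006, -0.82]]
force: [-0.6, 0.2, 0.3]
grip_width: 0.0601
finger_force: 0.0
```

```bash
python3 - <<'E'
from g import *
p,R0,s=st(); print(p.round(4),s['clock'],s['force'])
M=frame(-A,np.array([-.055,.998,0])); rel(G-A*r.tcp_to_grasp,M,p,R0)
S={n:snap(n) for n in('side','top')}
a=cv2.resize(S['top']['pixels'][130:260,100:280],None,fx=2,fy=2,interpolation=2)
b=cv2.resize(S['side']['pixels'][70:200,190:310],None,fx=2,fy=2,interpolation=2)
cv2.imwrite('pics/d.png',np.hstack([a,b])[:,:,::-1])
E
```

```text
[0.6168 0.1952 0.1377] 3.45 [-0.56979419  0.18626538  0.33367838]
slide [ 0.0178 -0.0013  0.0122] rot [ 0.0034 -0.0151  0.    ]
```

View pics/d.png

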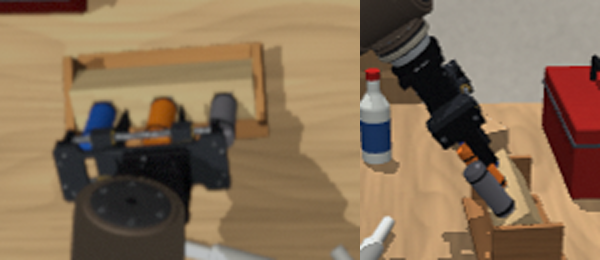

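```bash
python3 - <<'E'
from g import *
p,R0,s=st(); print(p.round(4),s['clock'],np.array(s['q']).round(3),R0.round(3))
E
```

```text
[0.6168 0.1952 0.1379] 3.55 [ 0.248  0.493  1.998 -1.133  0.114 -0.282] [[-0.818 -0.059  0.572]
 [-0.045  0.998  0.039]
 [-0.573  0.006 -0.819]]
```

The wrist hit joint 4's limit because the tool is almost in line with the forearm. I'll use a tool tilt of 25° instead of 36.6°, still turning about the finger-closing axis, so the pads stay flat on the handle.

```bash
python3 - <<'E'
from g import *
p,R0,s=st()
y=np.array([-.055,.998,0]); t=np.radians(25); z=np.array([np.sin(t)*.998,np.sin(t)*.055,-np.cos(t)])
M=frame(z,y); rel(G+z*r.tcp_to_grasp,M,p,R0); rel(G+z*r.tcp_to_grasp+A*.04,M,p,R0)
E
```

```text
slide [ 0.0218 -0.0013  0.0121] rot [0.0035 0.0832 0.0004]
slide [ 0.0231 -0.001  -0.0279] rot [0.0035 0.0832 0.0004]
```

jog_arm --slide '[[0.023,-0.001,-0.028],[0.023,-0.001,-0.028],[0.023,-0.001,-0.028],[0.023,-0.001,-0.028]]' --rot '[[0.0035,0.083,0],[0.0035,0.083,0],[0.0035,0.083,0],[0.0035,0.083,0]]' --hand '[-0.26,-0.26,-0.26,-0.26]'

```text
clock: 3.95
position: [0.5815, 0.1925, 0.1476]
tool_rot: [[-0.906, -0.057, 0.42], [-0.051, 0.998, 0.025], [-0.421, 0.001, -0.907]]
force: [-1.1, -1.3, -0.4]
grip_width: 0.0601
finger_force: 0.0
```

```bash
python3 - <<'E'
from g import *
p,R0,s=st(); print(np.array(s['q']).round(3))
y=np.array([-.055,.998,0]); t=np.radians(25); z=np.array([np.sin(t)*.998,np.sin(t)*.055,-np.cos(t)])
M=frame(z,y); rel(G+z*r.tcp_to_grasp,M,p,R0); rel(G+z*r.tcp_to_grasp+A*.04,M,p,R0)
E
```

```text
[ 0.247  0.445  1.955 -0.249  0.324 -1.161]
slide [-0.0087 -0.0004  0.0395] rot [ 0.0009 -0.001   0.0005]
slide [-0.0004 -0.0004  0.0003] rot [ 0.0009 -0.001   0.0005]
```

Now it tracks the target. Advance to the grasp point and close.

jog_arm --slide '[[-0.0045,0,0.02],[-0.0085,0,0.038],[-0.0085,0,0.038],[-0.0085,0,0.038],[-0.0085,0,0.038],[-0.0085,0,0.038],[-0.0085,0,0.038],[-0.0085,0,0.038]]' --rot '[[0.001,-0.001,0],[0.001,-0.001,0],[0.001,-0.001,0],[0.001,-0.001,0],[0.001,-0.001,0],[0.001,-0.001,0],[0.001,-0.001,0],[0.001,-0.001,0]]' --hand '[-0.26,-0.26,-0.26,-0.26,0.1,0.4,0.5,0.5]' --newtons 45

```text
clock: 4.75
position: [0.6061, 0.1932, 0.1163]
tool_rot: [[-0.904, -0.054, 0.424], [-0.05, 0.999, 0.021], [-0.424, -0.002, -0.906]]
force: [-0.2, -0.7, 0.5]
grip_width: 0.0331
finger_force: 0.1
```

```bash
python3 - <<'E'
from g import *
p,R0,s=st(); print(np.array(s['q']).round(3),s['finger_force'],s['force'],s['wrist_torque'])
y=np.array([-.055,.998,0]); t=np.radians(25); z=np.array([np.sin(t)*.998,np.sin(t)*.055,-np.cos(t)])
M=frame(z,y); rel(G+z*r.tcp_to_grasp,M,p,R0); rel(p+A*.1,R0,p,R0)
E
```

```text
[ 0.239  0.52   1.928 -0.3    0.274 -1.115] 0.14806655701249838 [-0.15757938 -0.67745947  0.52159333] [-0.02067078  0.26180209 -0.04086105]
slide [0.0005 0.0002 0.0007] rot [-0.0011  0.001   0.0002]
slide [ 0.0202 -0.0002 -0.0979] rot [0. 0. 0.]
```

jog_arm --slide '[[0,0,0],[0,0,0],[0,0,0],[0.001,0,-0.005],[0.002,0,-0.0098],[0.003,0,-0.0147],[0.004,0,-0.0196]]' --rot '[[0,0,0],[0,0,0],[0,0,0],[0,0,0],[0,0,0],[0,0,0],[0,0,0]]' --hand '[1,1,1,1,1,1,1]' --newtons 45

```text
clock: 5.45
position: [0.594, 0.1925, 0.1323]
tool_rot: [[-0.904, -0.054, 0.423], [-0.05, 0.999, 0.021], [-0.424, -0.002, -0.906]]
force: [1.8, 0.0, -2.3]
grip_width: 0.0325
finger_force: 45.0
```

Low forces, firm grip. Continue drawing it out.

jog_arm --slide '[[0.002,0,-0.01],[0.004,0,-0.02],[0.006,0,-0.03],[0.008,0,-0.04],[0.0105,0,-0.05],[0.0125,0,-0.06],[0.0145,0,-0.07],[0.0165,0,-0.08]]' --rot '[[0,0,0],[0,0,0],[0,0,0],[0,0,0],[0,0,0],[0,0,0],[0,0,0],[0,0,0]]' --hand '[1,1,1,1,1,1,1,1]'

```text
clock: 6.25
position: [0.5447, 0.19, 0.198]
tool_rot: [[-0.905, -0.054, 0.423], [-0.05, 0.999, 0.021], [-0.423, -0.002, -0.906]]
force: [-0.1, 1.6, -2.4]
grip_width: 0.0327
finger_force: 45.0
```

```bash
python3 - <<'E'
from g import *
p,R0,s=st(); print(np.array(s['q']).round(3),s['finger_force'],s['force'],s['wrist_torque'])
rel(p+[0,0,.1],R0,p,R0)
S={n:snap(n) for n in('side','top')}
a=cv2.resize(S['top']['pixels'][130:260,100:280],None,fx=2,fy=2,interpolation=2)
b=cv2.resize(S['side']['pixels'][70:200,190:310],None,fx=2,fy=2,interpolation=2)
cv2.imwrite('pics/e.png',np.hstack([a,b])[:,:,::-1])
E
```

```text
[ 0.264  0.326  1.983 -0.226  0.414 -1.174] 44.983643889427185 [-0.07238135  1.60239502 -2.36064708] [ 0.01006564  0.39755597 -0.00462246]
slide [-0.0423 -0.0002 -0.0906] rot [0. 0. 0.]
```

View pics/e.png

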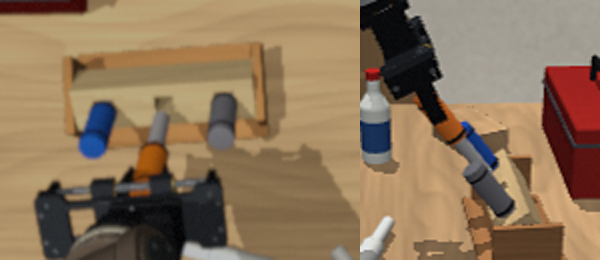

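The driver is free: the empty bore shows at (163,104) in the crop and the shank tip at (160,118), with blue and grey still in place. Lifting.

jog_arm --slide '[[0.004,0,-0.02],[0.006,0,-0.03],[-0.009,0,-0.062],[-0.026,0,-0.098],[-0.043,0,-0.135],[-0.06,0,-0.17],[-0.06,0,-0.17],[-0.06,0,-0.17]]' --rot '[[0,0,0],[0,0,0],[0,0,0],[0,0,0],[0,0,0],[0,0,0],[0,0,0],[0,0,0]]' --hand '[1,1,1,1,1,1,1,1]'

```text
clock: 7.15
position: [0.5276, 0.1895, 0.3767]
tool_rot: [[-0.904, -0.054, 0.424], [-0.05, 0.999, 0.021], [-0.424, -0.002, -0.905]]
force: [0.3, -0.4, -2.1]
grip_width: 0.0324
finger_force: 45.0
```

```bash
cat >> g.py <<'E'
# driver axis/grip in tool frame: pivot y, angle from -z
B=np.array([.6097,-.2355,.100])
def seen(S,near,rad=.2):
    p,R0,s=st(); out=[]
    for n in S:
        W=pts(S[n]); hsv=cv2.cvtColor(S[n]['pixels'],cv2.COLOR_RGB2HSV)
        m=(hsv[...,0]<16)&(hsv[...,1]>190)&(hsv[...,2]>50)&(S[n]['z_map']>0)&(np.linalg.norm(W-near,axis=-1)<rad)
        out.append(W[m])
    return out
E
python3 - <<'E'
from g import *
p,R0,s=st(); print(p,np.array(s['q']).round(3),s['finger_force'],s['force'],s['wrist_torque'])
# axis in tool frame at grasp
y=np.array([-.055,.998,0]); t=np.radians(25); z=np.array([np.sin(t)*.998,np.sin(t)*.055,-np.cos(t)])
a=frame(z,y).T@A; print('axis in tool',a.round(4))
g=p+R0[:,2]*r.tcp_to_grasp*-1; aw=R0@a; print('socket',g-aw*.137)
# target: driver up, yaw: keep tool y horizontal
M0=frame(z,y)
yaw=np.arctan2(B[1],B[0]); 
for ya in (0.,yaw):
    # rot about world z by ya, after tilting about tool y so that a->up
    T=R.align_vectors([[0,0,1],[-np.sin(ya),np.cos(ya),0]],[a,[0,1,0]])[0].as_matrix()
    gp=B+[0,0,.137+.10]; print('ya',ya,T.round(3)); rel(gp+T[:,2]*r.tcp_to_grasp,T,p,R0)
E
```

```text
[0.52755879 0.18948324 0.37672657] [ 0.273  0.11   1.746 -0.124  0.861 -1.292] 44.9835741519928 [ 0.28052358 -0.43974622 -2.08015671] [0.03098343 0.38488412 0.02812475]
axis in tool [ 2.042e-01 -1.000e-04 -9.789e-01]
socket [0.60173142 0.19332048 0.28418732]
ya 0.0 [[-0.979  0.    -0.204]
 [ 0.     1.    -0.   ]
 [ 0.204 -0.    -0.979]]
slide [-0.0248 -0.4285  0.0769] rot [0.002  0.3074 0.0264]
ya -0.3686018393504774 [[-0.913  0.36  -0.191]
 [ 0.353  0.933  0.074]
 [ 0.204 -0.    -0.979]]
slide [-0.0251 -0.4271  0.077 ] rot [0.0228 0.303  0.2042]
```

jog_arm --slide '[[-0.0015,-0.02,0.003],[-0.003,-0.05,0.007],[-0.0045,-0.08,0.012],[-0.006,-0.11,0.017],[-0.008,-0.14,0.022],[-0.01,-0.17,0.028],[-0.0115,-0.2,0.034],[-0.0125,-0.215,0.038]]' --rot '[[0.001,0.014,0.009],[0.0025,0.035,0.024],[0.004,0.056,0.038],[0.006,0.078,0.052],[0.0075,0.1,0.066],[0.009,0.12,0.081],[0.0105,0.141,0.095],[0.0114,0.152,0.102]]' --hand '[1,1,1,1,1,1,1,1]'

```text
clock: 7.95
position: [0.5669, -0.0258, 0.3456]
tool_rot: [[-0.981, 0.159, 0.113], [0.162, 0.987, 0.015], [-0.11, 0.033, -0.993]]
force: [0.4, 0.7, -1.5]
grip_width: 0.0325
finger_force: 45.0
```

```bash
cat >> g.py <<'E'
def plan(B,gap,a,ya,L=.137):
    p,R0,s=st(); print(p.round(4),np.array(s['q']).round(3),s['finger_force'])
    T=R.align_vectors([[0,0,1],[-np.sin(ya),np.cos(ya),0]],[a,[0,1,0]],weights=[1e4,1])[0].as_matrix()
    rel(B+[0,0,L+gap]+T[:,2]*r.tcp_to_grasp,T,p,R0)
    g=p-R0[:,2]*r.tcp_to_grasp; print('socket',(g-R0@a*L).round(4),'axis',(R0@a).round(3))
a0=np.array([.2042,0,-.9789])
E
python3 -c "
from g import *
plan(B,.10,a0,-.3686)"
```

```text
[ 0.5669 -0.0258  0.3456] [-0.179  0.254  1.581  0.037  1.197 -1.6  ] 44.98349189758301
slide [-0.0692 -0.2002  0.0283] rot [0.0108 0.1484 0.1008]
socket [ 0.6074 -0.0287  0.2341] axis [-0.311  0.019  0.95 ]
```

jog_arm --slide '[[-0.007,-0.02,0.003],[-0.017,-0.05,0.007],[-0.028,-0.08,0.011],[-0.038,-0.11,0.0155],[-0.0485,-0.14,0.02],[-0.0585,-0.17,0.024],[-0.0655,-0.19,0.027],[-0.069,-0.2,0.028]]' --rot '[[0.001,0.015,0.01],[0.0027,0.037,0.025],[0.0043,0.06,0.04],[0.006,0.082,0.055],[0.0076,0.104,0.07],[0.009,0.126,0.086],[0.0102,0.141,0.096],[0.0108,0.148,0.1]]' --hand '[1,1,1,1,1,1,1,1]'

```text
clock: 8.75
position: [0.6067, -0.2331, 0.3191]
tool_rot: [[-0.915, 0.358, -0.189], [0.35, 0.934, 0.074], [0.202, 0.001, -0.979]]
force: [0.0, -0.0, -2.0]
grip_width: 0.0322
finger_force: 45.0
```

jog_arm --slide '[[0,0,0],[0,0,0],[0,0,0]]' --rot '[[0,0,0],[0,0,0],[0,0,0]]' --hand '[1,1,1]'

```text
clock: 9.05
position: [0.6065, -0.2304, 0.3223]
tool_rot: [[-0.917, 0.355, -0.184], [0.348, 0.935, 0.072], [0.197, 0.002, -0.98]]
force: [-0.7, -0.5, -1.7]
grip_width: 0.0326
finger_force: 45.0
```

```bash
cat > look.py <<'E'
from g import *
from scipy.optimize import least_squares
import sys
plan(B,float(sys.argv[2]),a0,-.3686)
S={n:snap(n) for n in('side','top')}
W=pts(S['side']); ok=S['side']['z_map']>0
near=ok&(np.linalg.norm(W[...,:2]-B[:2],axis=-1)<.05)
hsv=cv2.cvtColor(S['side']['pixels'],cv2.COLOR_RGB2HSV)
zmin=.118
hd=near&(hsv[...,0]<16)&(hsv[...,1]>190)&(hsv[...,2]>50)&(W[...,2]>zmin)
sh=near&(hsv[...,1]<70)&(W[...,2]>zmin)&(W[...,2]<.24)
v=W[near&(W[...,2]>zmin)]; print('n',hd.sum(),sh.sum(),'hd z',np.percentile(W[hd][:,2],[1,99]).round(4),'sh z',np.percentile(W[sh][:,2],[0,3,97]).round(4) if sh.any() else '')
def res(x):
    o=[]
    for m,rad in((hd,.0165),(sh,.010)):
        P=W[m]; a=np.array([x[2],x[3],1]);a/=np.linalg.norm(a); q=P-[x[0],x[1],.15]
        o.append(np.linalg.norm(q-np.outer(q@a,a),axis=1)-rad)
    return np.concatenate(o)
s=least_squares(res,[B[0],B[1],0,0],loss='soft_l1',f_scale=.0015)
print('fit xy@.15',s.x[:2].round(4),'slope',s.x[2:].round(4),'rms',np.sqrt((res(s.x)**2).mean()))
b=cv2.resize(S['side']['pixels'][130:320,190:340],None,fx=3,fy=3,interpolation=2)
cv2.imwrite('pics/'+sys.argv[1],b[:,:,::-1])
E
python3 look.py f.png .10
```

```text
[ 0.6065 -0.2304  0.3223] [-0.458  0.539  1.2   -0.017  1.6   -1.665] 44.98344361782074
slide [-0.0016 -0.0036  0.0034] rot [0.0002 0.0033 0.0029]
socket [ 0.6109 -0.2319  0.2037] axis [-0.007  0.001  1.   ]
n 360 166 hd z [0.2807 0.3651] sh z [0.2033 0.2046 0.2389]
fit xy@.15 [ 0.6109 -0.2322] slope [0.0003 0.001 ] rms 0.002330841350607029
```

View pics/f.png

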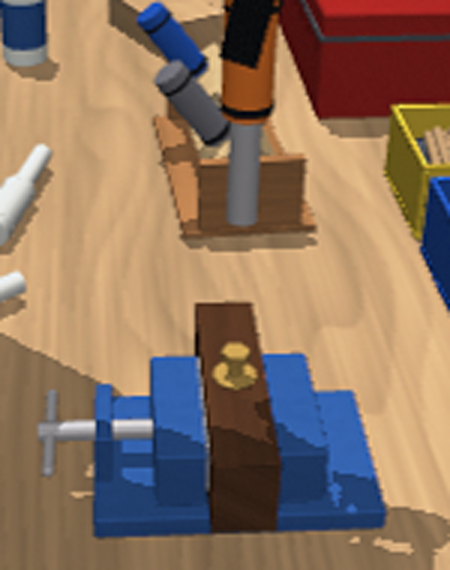

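The driver hangs upright (shank at about (243,175) in the crop, bolt head at about (237,352)), with its socket about 10 cm above the head. The axis slope is near 0. Next: centre it and descend to a gap of about 3 cm.

```bash
python3 -c "
from g import *
plan(B,.10,a0,-.3686);plan(B,.032,a0,-.3686)"
```

```text
[ 0.6065 -0.2307  0.3225] [-0.458  0.539  1.199 -0.017  1.601 -1.665] 44.98353838920593
slide [-0.0016 -0.0034  0.0036] rot [0.0002 0.0034 0.0028]
socket [ 0.611  -0.2322  0.2039] axis [-0.007  0.001  1.   ]
[ 0.6065 -0.2307  0.3225] [-0.458  0.539  1.199 -0.017  1.601 -1.665] 44.98353838920593
slide [-0.015  -0.0035  0.0703] rot [0.0002 0.0034 0.0028]
socket [ 0.611  -0.2322  0.2039] axis [-0.007  0.001  1.   ]
```

jog_arm --slide '[[-0.0015,-0.0035,0.004],[-0.004,-0.0035,0.015],[-0.0065,-0.0035,0.028],[-0.009,-0.0035,0.041],[-0.0115,-0.0035,0.053],[-0.0135,-0.0035,0.063],[-0.015,-0.0035,0.07],[-0.015,-0.0035,0.07]]' --rot '[[0,0,0],[0,0,0],[0,0,0],[0,0,0],[0,0,0],[0,0,0],[0,0,0],[0,0,0]]' --hand '[1,1,1,1,1,1,1,1]'

```text
clock: 9.95
position: [0.606, -0.2351, 0.249]
tool_rot: [[-0.916, 0.356, -0.186], [0.349, 0.934, 0.073], [0.2, 0.002, -0.98]]
force: [0.0, 0.6, -1.3]
grip_width: 0.0326
finger_force: 45.0
```

jog_arm --slide '[[0,0,0],[0,0,0],[0,0,0],[0,0,0],[0,0,0]]' --rot '[[0,0,0],[0,0,0],[0,0,0],[0,0,0],[0,0,0]]' --hand '[1,1,1,1,1]'

```text
clock: 10.45
position: [0.6062, -0.2352, 0.2504]
tool_rot: [[-0.916, 0.356, -0.185], [0.349, 0.934, 0.072], [0.198, 0.001, -0.98]]
force: [0.5, -0.0, -1.4]
grip_width: 0.0323
finger_force: 45.0
```

```bash
python3 look.py g.png .032
```

```text
[ 0.6062 -0.2352  0.2504] [-0.464  0.585  1.303 -0.018  1.452 -1.667] 44.983474016189575
slide [ 0.0005  0.001  -0.0001] rot [0.0002 0.003  0.0022]
socket [ 0.6105 -0.2367  0.1318] axis [-0.006  0.001  1.   ]
n 307 295 hd z [0.2088 0.2896] sh z [0.1307 0.1336 0.2034]
fit xy@.15 [ 0.6105 -0.2368] slope [-0.0002  0.0008] rms 0.001936624125610732
```

View pics/g.png

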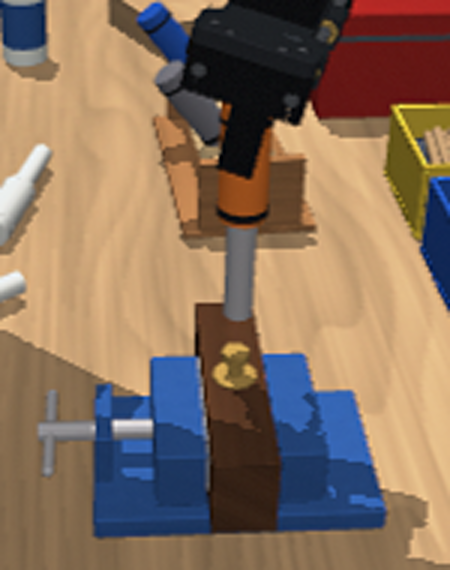

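The socket's end (238,318) sits straight above the bolt head (237,352). It is about 1–2 mm off centre, about 31 mm above the head, upright and steady, with blue and grey still in the rack. Handing in.

```bash
python3 -c "
from rig import r
print(r.hand_in())"
```

```text
the job is handed in; nothing more can be done
None
```

The orange driver is out of the rack and held upright over the bolt, socket about 31 mm above the head and 1–2 mm off centre by my last measurement, with blue and grey still in their bores; I've handed it in, but no verdict came back.

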